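# Unclip a settled sample tube, mix it on the vortex mixer and clip it back

## Task

The sample in the capped tube on the grey clip stand has settled: snap that tube straight forward out of its spring clip (never draw it lengthways through the clip, which would scrape its label), keep it upright and press its bottom gently but well down on the rubber cup of the vortex mixer for at least a second. Then snap it back into the clip it came from, upright and with its bottom down at the stand's foot plate, and let go; leave the two open tubes as they are.

Things in the scene. Friction and masses are not known exactly. Their poses are not given: they have to be found in the camera images.
- clip_stand: Grey steel clip stand, fixed: foot plate (top 10 mm above the worktop), upright plate 79 mm high at its back, three spring C clips in a row on the upright's front, a tube upright in each. Origin on the worktop; x points from the clip mouths to the upright (tubes come out towards -x), y along the row, z up. Tube axes at x = 0, upright's front at x = +18 mm, foot plate x -54 to +38, y -94 to +94 mm.
- clip_0 (a point): Middle of the clip at y = +70 mm of the stand: on a seated tube's axis, 60 mm above the worktop; axes as the stand's. Each clip: a steel band 16 mm high (52 to 68 mm above the worktop), two sprung jaws open towards the stand's -x and a fixed back 7.5 mm behind the axis. About 6 to 10 N pull a tube out forward, 5 to 9 N push it in.
- clip_1 (a point): Middle of the clip at y = 0 of the stand; the same kind. The lips of each clip narrow its mouth to 10.5 mm (the tube is 15 mm), 6 mm in front of the axis, and flare out to about 20 mm wide at 11 mm in front of the axis to lead a tube in. The jaws swing aside as the tube passes and spring back.
- clip_2 (a point): Middle of the clip at y = -70 mm of the stand; the same kind.
- capped_tube: The one capped tube, in any of the clips: clear, labelled, red push cap, 115 mm long, about 20 g. Body 15 mm thick, cap 17 mm thick from 90 to 115 mm above its bottom. Origin at the middle of its bottom, z to the cap. It starts with its bottom on the foot plate, the cap 100 to 125 mm above the worktop, above clip and upright: grip it there from above, the fingers closing along the row.
- tube_mid (a point): Point on the axis of the capped tube, 50 mm above its bottom (level with the clip while the tube is clipped in).
- open_tube_a: Clear open tube without cap, 15 mm in diameter, 92 mm long, upright in another of the clips; leave it. Origin at the middle of its bottom, z up.
- open_tube_b: A second open tube like open_tube_a, in the remaining clip; leave it.
- cup_top (a point): Middle of the top of the vortex mixer's round rubber cup (36 mm across), 84 mm above the worktop when not pressed. The mixer is fixed: a low box, 185 mm long, 118 mm wide, 62 mm high, with a knob (to 74 mm) and a switch at its front end towards the robot. It is switched on and runs while the cup is pressed.
- vortex_mixer_cup (a joint): How far the cup is pressed down, 0 (up) to 0.004 m (fully down). A spring: about 1.3 N to start it moving, 5 N at half travel, 9.5 N fully down; then a hard stop.
Not all that is in view belongs to the job. What is shaped like the capped_tube but blue or orange is not meant.

How it is judged (in metres and radians):
On the way, in this order (a step that is already met when the one before it is completed fails the run):
1. the capped tube is out of its clip, more than 25 mm in front of the row of clips (x of capped_tube in the frame of clip_stand below -0.025 m), for 0.1 s.
2. the capped tube, upright (within 0.3 rad), holds the mixer's cup pressed down by more than 2 mm for 0.8 s (value of joint vortex_mixer_cup above 0.002 m and contact force between capped_tube and vortex_mixer above 1 N and angle between capped_tube's own z axis and vertical below 0.3 rad and horizontal distance between capped_tube and cup_top below 0.018 m), for 0.8 s.
At the end, for the whole second after the job is handed in: The capped tube is back in the clip it came from: the point 50 mm above its bottom is within 4 mm of the clip's axis and within 9 mm of where it was at the start (so the bottom is at most 9 mm above the foot plate), the tube within 0.12 rad of upright and at rest, and the mixer's cup is up again ((horizontal distance between tube_mid and clip_0 below 0.004 m or horizontal distance between tube_mid and clip_1 below 0.004 m or horizontal distance between tube_mid and clip_2 below 0.004 m) and distance of tube_mid from where it was at the start of the episode below 0.009 m and angle between capped_tube's own z axis and vertical below 0.12 rad and linear speed of capped_tube below 0.02 m/s and value of joint vortex_mixer_cup below 0.001 m); the robot touches nothing.
It fails at once if the capped tube drawn lengthways through a clip (raised more than 12 mm while in it) ((horizontal distance between tube_mid and clip_0 below 0.005 m or horizontal distance between tube_mid and clip_1 below 0.005 m or horizontal distance between tube_mid and clip_2 below 0.005 m) and z of capped_tube in the frame of clip_stand between 0.022 and 0.062 m).
It fails at once if the capped tube tipped more than 0.6 rad from upright (angle between capped_tube's own z axis and vertical above 0.6 rad).
It fails at once if the tube pressed on the mixer with more than 40 N (contact force between capped_tube and vortex_mixer above 40 N).
It fails at once if an open tube moved by more than 12 mm or tilted more than 0.25 rad (distance of any of open_tube_a, open_tube_b from where it was at the start of the episode above 0.012 m or angle between any of open_tube_a, open_tube_b's own z axis and vertical above 0.25 rad).
It also fails if it takes over 51 s, if anything falls off the work surface, if the arm or the gripper's body presses on something with over 40 N, if the wrist force passes 120 N, or if a joint passes its speed limit or range.

## Robot

A 7-joint arm with a two-finger parallel gripper is mounted at the origin on a cart in front of the work surface, level with it; the furniture and walls round the work are solid. World frame = base frame: x ahead of the robot, y to its left, z up, the work surface at z = 0. Lengths are in m, angles in degrees, forces in N, time in s.
With the tool pointing down it reaches from about 0.4 to 0.85 m from the base axis. Payload 4.5 kg.
Tool frame: the origin (TCP) lies on the mounting face of the last link; the fingertips stand 173 mm ahead of it and the grasp point (between the pads) lies 155 mm ahead of it (robot.tip_reach is the distance from the TCP to the fingertips, in m); z points along the fingers, y is the line along which they close (so a half turn about z gives the same grasp; the last joint's range is limited). The gripper opens to 85 mm and grips with 20 to 120 N. Pads are 22 mm wide; open, the fingers measure 114 mm over their backs; the gripper's body (76 mm by 85 mm) begins 54 mm behind the grasp point. The pads swing forward as they close: fully open they stand 13 mm farther back than shut.
Start: joints at [72.067, 39.483, -11.15, 89.685, 9.013, 51.709, -12.324], TCP at [0.212, -0.588, 0.405] pointing down, gripper open.
Joint ranges: [-172.22, 172.22], [-26.19, 119.32], [-84.43, 86.54], [7.71, 146.69], [-57.33, 237.33], [2.42, 119.75], [-152.13, 152.13]. Speed limits (degrees/s): [147.25, 147.25, 180, 180, 180, 180, 180].

## Interface

Orientations are given as a 3x3 rotation matrix whose columns are the frame's x, y, z axes.
In Python, from plant import robot gives the robot as it stands.
- The arm moves only by the tool drive_tool, never from a script. Its argument "targets" is a list of rows, each a list of 2 entries, a list of its own where there are three numbers: the shift along the tool's x, y, z in cm, then the turn about the tool's z in degrees. In form: [[[dx, dy, dz], yaw], ...]. A call has 1 to 8 rows; each row is the pose to reach, as a shift and turn from the pose commanded when the call began, along the tool's axes at that moment; what a row does not reach only later rows make up. A row lasts 1/12 s, in which the tool goes at most 41.7 mm and 7.16 degrees, less where a joint would pass 70% of its speed; a pose out of reach is approached as far as the arm can. A call with a gripper value outside its range is refused whole. "gripper" is the finger opening in cm, from 0 to 8.54, set as the call begins (left out, the last holds). The fingers move at their own pace and stop on an object; "grip_force" is the grip in N (left out, the last holds). Time passes only in rows, so rows that repeat a pose let the fingers close. It gives the time, the measured TCP pose, the force, the opening and the grip force at its end, in the units of the state.
- robot.observe(): the state, without advancing time (a new reading comes with each control period).
- robot.snapshot(name): name is "scene" or "top" or "wrist"; returns (picture, depth): 480x640x3 uint8, red, green, blue; 480x640 float32, m along the optical axis (not along the pixel's ray), 0 where there is no reading.
- robot.camera_params(name): a dict with "fx", "fy", "cx", "cy" (pixels), "rvec" (rotation vector, rad) and "tvec" (3), from world to camera coordinates, as OpenCV has them; the wrist camera has in their place "tool_from_camera" (4x4, takes a point from camera to tool coordinates, whose origin is the TCP and whose axes are the flange's). Camera axes: x right, y down, z forward; pixel columns grow to the right and rows downward; lengths in m; the calibration is good to about 2 mm. A picture is of the moment at which its call begins: read the wrist's pose just before it. camera_params takes no time and is no camera call.
- robot.hand_in(): hands the job in; it is judged then, once.
Trained networks look in the newest picture that a camera, given by its name, has taken for a name from the list of things; names that differ only in an ending like _2 or _b are one class to them, and where a whole thing is asked for, a point or a joint stands for the part that bears it (a point fixed in the world has none). Each returns a list of dicts, best first, with "p" (0 to 1); they miss things now and then, are a little off and sometimes report something else, mostly with a low value. They report only what shows in the picture. A call takes as long as a camera call. They do not tell look-alikes from the thing itself.
- robot.cut_out(target, camera): "mask" (480x640 bool, what is visible of it) and "position" ([column, row] in pixels, amid what is visible of it).
The state is a dict: "clock": time; "q": joint angles; "qd": joint speeds; "joint_efforts": joint torques, N m; "ee_pos": TCP position; "orientation": TCP orientation; "ft_force": force on the tool from outside, world axes, zero at the start; "wrist_torque": the same for the moment, N m; "grip_width": finger opening in m; "gripper_force": force on a finger pad.
Only numpy, scipy, OpenCV 4.12 (cv2) and the standard library are available. Lean on these libraries where they do the work, as an engineer would, in place of code of your own. Each camera call takes 0.05 s, during which the arm holds its last target. There are 200 camera calls.

## Working session

There is one attempt and no reset: what is moved stays moved. The work goes in short steps, Python scripts to look and compute and a tool call to move; the robot and the scene stay as the last step left them, time stands still between calls to the robot, and variables do not carry over. Pictures are saved under pics/ and viewed, at most 10 in all, crops included, and the job is handed in when it is done.

Besides the shell and the picture viewer there is one more tool, called after "Emit:" as name(argument=value, ...), one argument or row to a line, values as JSON. drive_tool: Moves the arm, as the interface text tells. Its arguments: {"type":"object","properties":{"targets":{"type":"array","items":{"type":"array"}},"gripper":{"type":"number"},"grip_force":{"type":"number"}},"required":["targets"]}

```bash
mkdir -p pics; cat > h.py <<'E'
import numpy as np, cv2
from plant import robot
def world(name, depth, mask=None, st=None):
    c=robot.camera_params(name); v,u=np.nonzero((depth>0)&(np.ones_like(depth,bool) if mask is None else mask))
    d=depth[v,u]; p=np.stack([(u-c['cx'])*d/c['fx'],(v-c['cy'])*d/c['fy'],d],1)
    if 'rvec' in c:
        R=cv2.Rodrigues(np.array(c['rvec'],float))[0]; w=(p-np.array(c['tvec']).ravel())@R
    else:
        T=np.array(c['tool_from_camera']); w=(p@T[:3,:3].T+T[:3,3])@np.array(st['orientation']).T+np.array(st['ee_pos'])
    return w,u,v
E
python3 - <<'E'
from h import *
s=robot.observe(); print(s)
for n in ['scene','top']:
    p,d=robot.snapshot(n); cv2.imwrite(f'pics/{n}0.png',p[:,:,::-1]); np.save(f'{n}0.npy',d)
    for t in ['capped_tube','clip_stand','cup_top','open_tube_a']:
        for r in robot.cut_out(t,n)[:4]:
            w,u,v=world(n,d,r['mask']); print(n,t,round(r['p'],2),np.round(r['position']),r['mask'].sum(),np.median(w,0).round(3) if len(w) else None, np.percentile(w,[2,98],axis=0).round(3).tolist() if len(w) else '')
E
```

```text
{'clock': 0.0, 'q': array([ 72.06635574,  39.53277898, -11.14577903,  89.74759398,
         9.01135906,  51.70934907, -12.32396664]), 'qd': array([ 0.02558564,  0.01343419,  0.04573136, -0.07583149, -0.06283046,
       -0.04267547, -0.05237631]), 'joint_efforts': array([-6.79411260e-04, -5.39609206e+01, -1.26655586e+00, -1.58540136e+01,
        9.14324541e-03,  9.54174553e-03,  4.12986680e-06]), 'ee_pos': array([ 0.21229641, -0.58746886,  0.40387591]), 'orientation': array([[ 9.40432299e-01,  3.39980201e-01, -7.44476386e-04],
       [ 3.39980997e-01, -9.40430715e-01,  1.72990039e-03],
       [-1.11996577e-04, -1.87996203e-03, -9.99998227e-01]]), 'ft_force': array([ 0.20952734, -0.38968864,  0.03643897]), 'wrist_torque': array([ 0.02401411, -0.02446936, -0.04066629]), 'gripper_force': 0.0, 'grip_width': 0.08561431288564568}
scene capped_tube 0.95 [274. 248.] 535 [0.474 0.136 0.085] [[0.468, 0.132, 0.018], [0.499, 0.176, 0.126]]
scene capped_tube 0.67 [307. 213.] 513 [0.577 0.22  0.066] [[0.571, 0.216, 0.001], [0.641, 0.333, 0.116]]
scene capped_tube 0.57 [336. 245.] 511 [0.573 0.118 0
[... 708 characters left out ...]
.7 [246. 199.] 272 [0.577 0.223 0.1  ] [[0.572, 0.216, 0.014], [0.588, 0.231, 0.115]]
top capped_tube 0.65 [303. 271.] 160 [0.477 0.14  0.114] [[0.47, 0.134, 0.046], [0.485, 0.148, 0.126]]
top clip_stand 0.56 [257. 277.] 6878 [0.474 0.209 0.009] [[0.43, 0.122, 0.006], [0.524, 0.299, 0.079]]
top cup_top 0.91 [415. 182.] 506 [ 0.608 -0.018  0.079] [[0.591, -0.033, 0.073], [0.624, -0.001, 0.085]]
top cup_top 0.31 [301. 278.] 174 [0.476 0.14  0.113] [[0.47, 0.134, 0.028], [0.485, 0.148, 0.126]]
top open_tube_a 0.74 [206. 261.] 141 [0.494 0.279 0.082] [[0.486, 0.272, 0.027], [0.5, 0.287, 0.101]]
top open_tube_a 0.6 [253. 270.] 160 [0.486 0.212 0.073] [[0.478, 0.203, 0.011], [0.492, 0.217, 0.102]]
```

View pics/scene0.png

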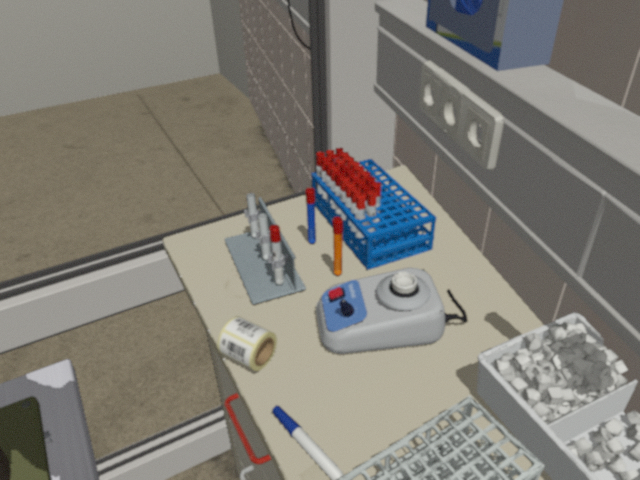

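View pics/top0.png

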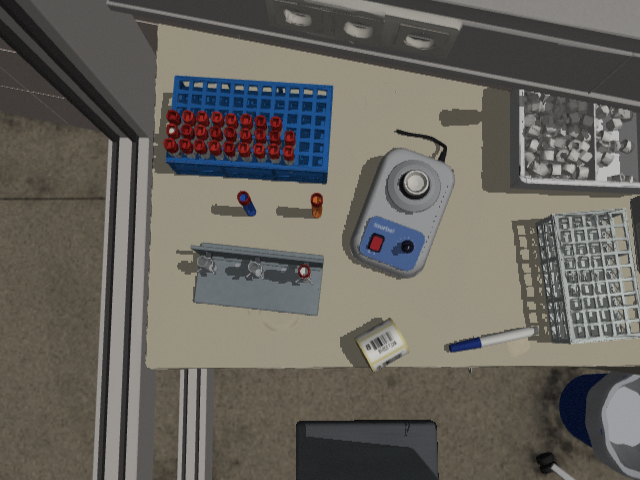

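```bash
python3 - <<'E'
from h import *
p=cv2.imread('pics/scene0.png')[160:340,190:430]; cv2.imwrite('pics/crop0.png',cv2.resize(p,None,fx=3.3,fy=3.3,interpolation=cv2.INTER_CUBIC))
d=np.load('top0.npy'); w,u,v=world('top',d)
img=cv2.imread('pics/top0.png')
hsv=cv2.cvtColor(img,cv2.COLOR_BGR2HSV)[v,u]
# upright top: z ~.079
m=(abs(w[:,2]-.079)<.004)&(w[:,0]>.43)&(w[:,0]<.56)&(w[:,1]>.08)&(w[:,1]<.34)
q=w[m]; print('upright',len(q),np.percentile(q,[2,50,98],axis=0).round(4).tolist(), cv2.minAreaRect(q[:,:2].astype(np.float32)*1000))
m=(abs(w[:,2]-.010)<.004)&(w[:,0]>.40)&(w[:,0]<.56)&(w[:,1]>.08)&(w[:,1]<.34)
q=w[m]; print('foot',cv2.minAreaRect(q[:,:2].astype(np.float32)*1000))
for x,y,z in [(.477,.14,.125),(.573,.123,.115),(.577,.223,.115)]:
    m=(abs(w[:,2]-z)<.004)&(np.hypot(w[:,0]-x,w[:,1]-y)<.013); q=w[m]; print('cap',len(q),q.mean(0).round(4),cv2.minEnclosingCircle(q[:,:2].astype(np.float32)*1000))
for x,y in [(.494,.279),(.486,.212)]:
    m=(abs(w[:,2]-.1)<.005)&(np.hypot(w[:,0]-x,w[:,1]-y)<.013); q=w[m]; print('open',len(q),q.mean(0).round(4))
m=(w[:,2]>.078)&(w[:,2]<.09)&(np.hypot(w[:,0]-.607,w[:,1]+.018)<.03); q=w[m]; print('cup',q.mean(0),np.median(q[:,2]),cv2.minEnclosingCircle(q[:,:2].astype(np.float32)*1000))
# tall things near
m=(w[:,2]>.13)&(w[:,0]>.3)&(w[:,0]<.8)&(abs(w[:,1])<.45); print('tall',m.sum(), np.percentile(w[m],[0,50,100],axis=0).round(3).tolist() if m.any() else '')
E
```

```text
upright 526 [[0.4811, 0.1195, 0.0752], [0.5049, 0.2114, 0.0778], [0.5165, 0.2966, 0.0812]] ((493.4927062988281, 209.6902618408203), (188.1598358154297, 31.094465255737305), 83.70995330810547)
foot ((477.650390625, 211.42523193359375), (187.989990234375, 92.00936889648438), 83.58190155029297)
cap 42 [0.4783 0.1409 0.1238] ((477.758544921875, 140.8648223876953), 8.097750663757324)
cap 49 [0.5772 0.1232 0.1137] ((577.4658813476562, 123.80135345458984), 8.184118270874023)
cap 47 [0.581  0.2247 0.1135] ((580.4044189453125, 223.8784942626953), 8.220900535583496)
open 44 [0.4933 0.2795 0.0997]
open 34 [0.4851 0.2103 0.0999]
cup [ 0.6074704  -0.01807111  0.08136389] 0.08142159385618417 ((608.0205078125, -17.72686767578125), 18.305463790893555)
tall 38543 [[0.673, -0.288, 0.13], [0.725, -0.007, 0.265], [0.8, 0.45, 0.386]]
```

View pics/crop0.png

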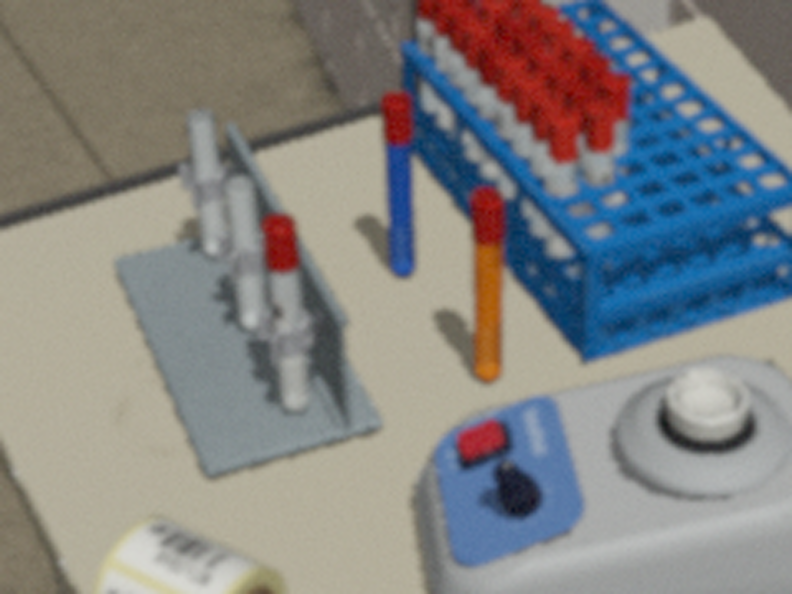

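The lookalikes in scene0 are the clear red-capped tube in the stand's right-hand clip at (276,245), the blue tube at (311,215), the orange tube at (338,245) and the red-capped rack tubes around (350,180). I choose the clear one at (276,245). The crop confirms it is clear, red-capped and in the clip nearest the mixer (clip_2). In the top view it is at (303,271) and the cup is at (414,182).

```bash
cat >> h.py <<'E'
SX=np.array([.9937,-.1118,0]); SY=np.array([.1118,.9937,0]); TUBE=np.array([.4779,.1409]); CUP=np.array([.6077,-.0179])
def go(x,y,z,tooly=-SY):
    s=robot.observe(); R=s['orientation']; d=R.T@(np.array([x,y,z])-s['ee_pos'])*100
    t=R.T@tooly; return 'shift cm',d.round(2).tolist(),'yaw',round(float(np.degrees(np.arctan2(-t[0],t[1]))),2)
E
python3 -c "
from h import *
print(go(.42,-.2,.40)); print(go(.4779,.1409,.42)); print(go(.4779,.1409,.30))"
```

```text
('shift cm', [32.7, -29.41, 0.47], 'yaw', 26.29)
('shift cm', [49.73, -59.5, -1.53], 'yaw', 26.29)
('shift cm', [49.73, -59.5, 10.47], 'yaw', 26.29)
```

Emit:
drive_tool(
  targets=[
    [[32.7,-29.4,0],13],
    [[32.7,-29.4,0],13],
    [[32.7,-29.4,0],13],
    [[32.7,-29.4,0],13],
    [[32.7,-29.4,0],26.3],
    [[32.7,-29.4,0],26.3],
    [[32.7,-29.4,0],26.3],
    [[32.7,-29.4,0],26.3],
  ],
  gripper=4.5,
)

```text
clock: 1.17
ee_pos: [0.3705, -0.2921, 0.405]
orientation: [[0.994, -0.112, 0.001], [-0.112, -0.994, -0.001], [0.001, 0.001, -1.0]]
ft_force: [0.5, -0.1, 0.3]
grip_width: 0.0447
gripper_force: 0.0
```

```bash
python3 -c "
from h import *
print(robot.observe()['q'],go(.46,.12,.38))"
```

```text
[ 33.82180478  28.16346892  -1.77258613 115.62136286   1.43386798
  36.18491827 -65.35394852] ('shift cm', [4.26, -41.96, 2.48], 'yaw', -0.04)
```

Emit:
drive_tool(
  targets=[
    [[4,-42,2.5],0],
    [[4,-42,2.5],0],
    [[4,-42,2.5],0],
    [[4,-42,2.5],0],
    [[4,-42,2.5],0],
    [[4,-42,2.5],0],
    [[4,-42,2.5],0],
    [[4,-42,2.5],0],
  ],
)

```text
clock: 1.83
ee_pos: [0.4384, 0.0338, 0.3851]
orientation: [[0.994, -0.112, 0.001], [-0.112, -0.994, 0.0], [0.001, -0.0, -1.0]]
ft_force: [0.9, -0.6, -0.0]
grip_width: 0.0449
gripper_force: 0.0
```

Emit:
drive_tool(
  targets=[
    [[0,-5,0],0],
    [[0,-5,0],0],
    [[0,-5,0],0],
    [[0,-5,0],0],
  ],
)

```text
clock: 2.17
ee_pos: [0.4438, 0.0815, 0.385]
orientation: [[0.994, -0.11, 0.0], [-0.11, -0.994, -0.0], [0.0, 0.0, -1.0]]
ft_force: [0.1, -1.4, -0.1]
grip_width: 0.0452
gripper_force: 0.0
```

```bash
python3 - <<'E'
from h import *
s=robot.observe();p,d=robot.snapshot('wrist'); cv2.imwrite('pics/w1.png',p[:,:,::-1]); np.save('w1.npy',d)
w,u,v=world('wrist',d,st=s)
m=(abs(w[:,2]-.125)<.006)&(np.hypot(w[:,0]-.478,w[:,1]-.141)<.02); q=w[m]; print('cap',len(q),q.mean(0).round(4) if len(q) else '',cv2.minEnclosingCircle(q[:,:2].astype(np.float32)*1000) if len(q) else '')
print(s['ee_pos'],go(.4779,.1409,.35))
E
```

```text
cap 333 [0.4781 0.1399 0.1235] ((477.8735656738281, 139.7021484375), 8.355555534362793)
[0.44378341 0.08150704 0.38499797] ('shift cm', [2.72, -6.41, 3.49], 'yaw', -0.08)
```

Emit:
drive_tool(
  targets=[
    [[2.7,-6.35,5.0],0],
    [[2.7,-6.35,5.0],0],
    [[2.7,-6.35,5.0],0],
    [[2.7,-6.35,5.0],0],
    [[2.7,-6.35,5.0],0],
  ],
)

```text
clock: 2.63
ee_pos: [0.4776, 0.1392, 0.3349]
orientation: [[0.993, -0.115, -0.001], [-0.115, -0.993, -0.002], [-0.001, 0.002, -1.0]]
ft_force: [-0.1, -0.1, 1.5]
grip_width: 0.0453
gripper_force: 0.0
```

```bash
python3 - <<'E'
from h import *
s=robot.observe();p,d=robot.snapshot('wrist')
w,u,v=world('wrist',d,st=s)
m=(abs(w[:,2]-.125)<.006)&(np.hypot(w[:,0]-.478,w[:,1]-.141)<.02); q=w[m]; print('cap',len(q),q.mean(0).round(4) if len(q) else '',cv2.minEnclosingCircle(q[:,:2].astype(np.float32)*1000) if len(q) else '')
print(s['ee_pos'],go(.4778,.1403,.266))
E
```

```text
cap 481 [0.4783 0.1399 0.1234] ((478.084228515625, 139.902587890625), 8.502416610717773)
[0.47764483 0.1392168  0.33488933] ('shift cm', [0.01, -0.14, 6.94], 'yaw', -0.21)
```

Emit:
drive_tool(
  targets=[
    [[0.05,-0.1,3.5],0],
    [[0.05,-0.1,5.5],0],
    [[0.05,-0.1,6.9],0],
    [[0.05,-0.1,6.9],0],
    [[0.05,-0.1,6.9],0],
    [[0.05,-0.1,6.9],0],
  ],
)

```text
clock: 3.18
ee_pos: [0.4788, 0.1414, 0.2673]
orientation: [[0.994, -0.114, 0.002], [-0.114, -0.994, 0.0], [0.002, -0.0, -1.0]]
ft_force: [0.0, 0.1, -0.8]
grip_width: 0.0452
gripper_force: 0.0
```

Emit:
drive_tool(
  targets=[
    [[0,0,0],0],
    [[0,0,0],0],
    [[0,0,0],0],
    [[0,0,0],0],
    [[0,0,0],0],
    [[0,0,0],0],
    [[0,0,0],0],
    [[0,0,0],0],
  ],
  gripper=0.8,
  grip_force=50,
)

```text
clock: 3.85
ee_pos: [0.4787, 0.1418, 0.2671]
orientation: [[0.994, -0.113, 0.002], [-0.113, -0.994, -0.001], [0.002, 0.0, -1.0]]
ft_force: [-1.0, -2.4, 6.9]
grip_width: 0.0153
gripper_force: 48.6
```

Emit:
drive_tool(
  targets=[
    [[0,0,0],0],
    [[0,0,0],0],
    [[-0.4,0,0],0],
    [[-0.8,0,0],0],
    [[-1.2,0,0],0],
    [[-1.6,0,0],0],
    [[-2.0,0,0],0],
    [[-2.4,0,0],0],
  ],
  grip_force=100,
)

```text
clock: 4.52
ee_pos: [0.4562, 0.1453, 0.2672]
orientation: [[0.994, -0.113, 0.006], [-0.113, -0.994, 0.002], [0.006, -0.002, -1.0]]
ft_force: [2.7, -1.0, 7.0]
grip_width: 0.014
gripper_force: 97.9
```

Emit:
drive_tool(
  targets=[
    [[-0.8,0,0],0],
    [[-1.6,0,0],0],
    [[-2.4,0,0],0],
    [[-2.6,0,0],0],
    [[-2.6,0,0],0],
    [[-2.6,0,0],0],
  ],
)

```text
clock: 5.02
ee_pos: [0.4301, 0.1485, 0.2672]
orientation: [[0.994, -0.112, 0.006], [-0.112, -0.994, 0.002], [0.005, -0.003, -1.0]]
ft_force: [2.2, 0.1, 7.6]
grip_width: 0.014
gripper_force: 98.1
```

```bash
cat >> h.py <<'E'
def tilt(tag, wr=True):
    s=robot.observe(); R=s['orientation']
    p,d=robot.snapshot('scene'); cv2.imwrite(f'pics/{tag}.png',p[:,:,::-1])
    for r in robot.cut_out('capped_tube','scene'):
        w,u,v=world('scene',d,r['mask']); print(round(r['p'],2),r['position'],len(w),np.median(w,0).round(3))
        t=w-s['ee_pos']; ok=(np.hypot(t[:,0],t[:,1])<.05); w=w[ok]
        if len(w)<80: continue
        loc=(w-s['ee_pos'])@R
        for lo in np.arange(.13,.28,.02):
            m=(loc[:,2]>lo)&(loc[:,2]<lo+.02)
            if m.sum()>5: print('  toolz %.2f'%lo, np.median(loc[m,:2],0).round(4), m.sum())
        print('  zrange world',np.percentile(w[:,2],[1,99]).round(4))
    return p
E
python3 - <<'E'
from h import *
p=tilt('s2'); x=p[200:310,200:340,::-1]; cv2.imwrite('pics/s2c.png',cv2.resize(x,None,fx=5,fy=5,interpolation=cv2.INTER_CUBIC))
E
```

```text
0.8 [308.8, 213.6] 477 [0.577 0.219 0.066]
0.69 [245.8, 272.9] 329 [0.428 0.143 0.053]
  toolz 0.17 [-0.0031  0.0059] 46
  toolz 0.19 [-0.0031  0.0058] 101
  toolz 0.21 [-0.003   0.0064] 87
  toolz 0.23 [-0.0024  0.0066] 84
  toolz 0.25 [-0.0045  0.0042] 8
  zrange world [0.015  0.0872]
0.66 [335.8, 247.5] 534 [0.573 0.119 0.069]
```

View pics/s2c.png

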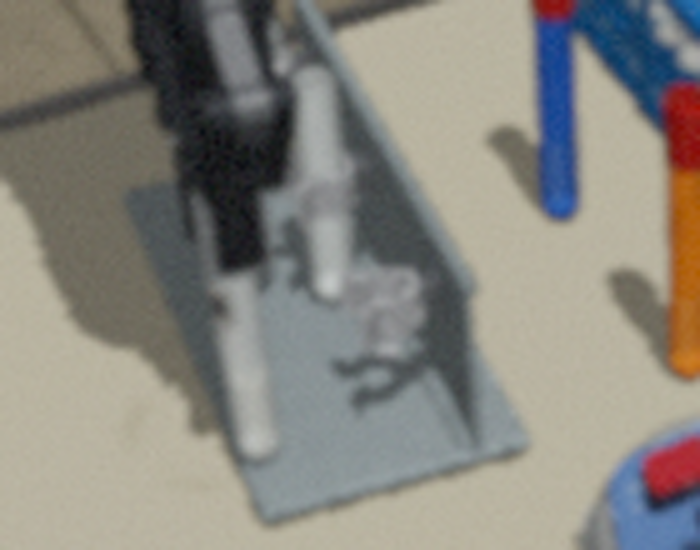

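Emit:
drive_tool(
  targets=[
    [[0,0,-3],0],
    [[0,0,-6],0],
    [[0,0,-9],0],
    [[0,0,-12],0],
    [[0,0,-14],0],
    [[0,0,-14],0],
    [[0,0,-14],0],
  ],
)

```text
clock: 5.7
ee_pos: [0.4284, 0.1482, 0.4069]
orientation: [[0.994, -0.111, 0.002], [-0.111, -0.994, 0.001], [0.002, -0.001, -1.0]]
ft_force: [-0.1, 1.4, -0.8]
grip_width: 0.0143
gripper_force: 97.6
```

```bash
python3 - <<'E'
from h import *
print(robot.camera_params('wrist')['tool_from_camera'])
w,u,v=world('top',np.load('top0.npy'))
for a in np.arange(.64,.80,.02):
    m=(w[:,0]>a)&(w[:,0]<a+.02)&(w[:,1]>-.15)&(w[:,1]<.12); print(a.round(2),np.percentile(w[m,2],[50,99]).round(3) if m.any() else '')
tilt('s3'); print(go(.6077,-.0179,.405))
E
```

```text
[[ 3.32180246e-04 -9.46918002e-01 -3.21475019e-01  8.31312608e-02]
 [ 9.99999934e-01  3.61167661e-04 -3.05340535e-05  7.34665052e-04]
 [ 1.45019626e-04 -3.21474987e-01  9.46918060e-01  3.06257924e-02]
 [ 0.00000000e+00  0.00000000e+00  0.00000000e+00  1.00000000e+00]]
0.64 [0.    0.073]
0.66 [-0.001  0.073]
0.68 [-0.001  0.353]
0.7 [0.259 0.355]
0.72 [0.266 0.355]
0.74 [0.202 0.319]
0.76 [-0.001  0.201]
0.78 [-0.001  0.007]
0.8 [-0.001  0.009]
0.8 [236.3, 196.5] 477 [0.424 0.143 0.196]
  toolz 0.17 [-0.0044  0.0061] 97
  toolz 0.19 [-0.0038  0.006 ] 133
  toolz 0.21 [-0.0041  0.0066] 122
  toolz 0.23 [-0.0036  0.0066] 116
  toolz 0.25 [-0.0019  0.0063] 8
  zrange world [0.1564 0.2303]
0.73 [335.1, 247.0] 511 [0.573 0.118 0.07 ]
0.66 [311.5, 211.2] 583 [0.578 0.22  0.058]
('shift cm', [19.7, 14.48, -0.0], 'yaw', 0.02)
```

```bash
python3 - <<'E'
from h import *
print(robot.observe()['q'].round(1))
w,u,v=world('top',np.load('top0.npy')); w2,_,_=world('scene',robot.snapshot('scene')[1])
for n,W in (('top',w),('scene',w2)):
  for a in np.arange(-.14,.16,.04):
    m=(W[:,2]>.14)&(W[:,2]<.6)&(W[:,1]>a)&(W[:,1]<a+.04)&(W[:,0]>.6)&(W[:,0]<1); print(n,a.round(2),m.sum(),np.percentile(W[m,0],[0,2,50]).round(3) if m.any() else '', W[m][np.argmin(W[m,0])].round(3) if m.any() else '')
E
```

```text
[ -28.    27.     4.6  118.6   -3.7   34.6 -117.2]
top -0.14 3524 [0.698 0.701 0.711] [ 0.698 -0.139  0.352]
top -0.1 3200 [0.707 0.709 0.719] [ 0.707 -0.096  0.354]
top -0.06 2724 [0.715 0.717 0.725] [ 0.715 -0.058  0.353]
top -0.02 2636 [0.719 0.72  0.729] [ 0.719 -0.02   0.263]
top 0.02 2283 [0.726 0.728 0.735] [0.726 0.021 0.298]
top 0.06 2008 [0.733 0.735 0.743] [0.733 0.06  0.256]
top 0.1 1748 [0.742 0.743 0.749] [0.742 0.101 0.29 ]
top 0.14 1467 [0.751 0.752 0.761] [0.751 0.14  0.309]
scene -0.14 6967 [0.696 0.701 0.733] [ 0.696 -0.14   0.352]
scene -0.1 5940 [0.705 0.709 0.737] [ 0.705 -0.097  0.356]
scene -0.06 5327 [0.714 0.717 0.73 ] [ 0.714 -0.06   0.353]
scene -0.02 6784 [0.717 0.72  0.753] [ 0.717 -0.02   0.271]
scene 0.02 3137 [0.725 0.727 0.742] [0.725 0.02  0.284]
scene 0.06 2415 [0.733 0.735 0.75 ] [0.733 0.064 0.297]
scene 0.1 2078 [0.741 0.743 0.758] [0.741 0.102 0.265]
scene 0.14 1820 [0.749 0.752 0.766] [0.749 0.14  0.255]
```

Emit:
drive_tool(
  targets=[
    [[0,0,0],-90],
    [[0,0,0],-90],
    [[0,0,0],-90],
    [[0,0,0],-90],
    [[0,0,0],-90],
    [[4,3,0],-90],
    [[8,6,0],-90],
    [[12,9,0],-90],
  ],
)

```text
clock: 6.52
ee_pos: [0.5202, 0.0616, 0.4046]
orientation: [[0.624, 0.781, -0.003], [0.781, -0.624, 0.0], [-0.002, -0.002, -1.0]]
ft_force: [0.7, -0.2, 0.1]
grip_width: 0.0138
gripper_force: 97.6
```

```bash
python3 -c "
from h import *
s=robot.observe();print(s['q'].round(1),go(.6077,-.0179,.405,SX),s['orientation'].round(3))"
```

```text
[ -3.2  32.2 -13.7 106.9  10.7  42.3 -61.4] ('shift cm', [-0.75, 11.8, -0.07], 'yaw', -32.21) [[ 0.624  0.781 -0.003]
 [ 0.781 -0.624  0.   ]
 [-0.002 -0.002 -1.   ]]
```

Emit:
drive_tool(
  targets=[
    [[0,3,0],-30],
    [[0,6,0],-30],
    [[-0.7,9,0],-30],
    [[-0.7,11,0],-30],
    [[-0.7,11,0],-30],
    [[-0.7,11,0],-30],
    [[-0.7,11,0],-30],
  ],
)

```text
clock: 7.1
ee_pos: [0.5999, -0.0119, 0.4046]
orientation: [[0.159, 0.987, -0.003], [0.987, -0.159, 0.001], [0.001, -0.003, -1.0]]
ft_force: [-0.1, -0.6, 0.5]
grip_width: 0.0143
gripper_force: 97.6
```

```bash
python3 - <<'E'
from h import *
s=robot.observe();print(s['q'].round(1),go(.6077,-.0179,.36,SX))
tilt('s4')
p,d=robot.snapshot('top'); w,u,v=world('top',d); m=(w[:,2]>.078)&(w[:,2]<.09)&(np.hypot(w[:,0]-.607,w[:,1]+.018)<.03); print(m.sum())
E
```

```text
[  9.6  38.6 -22.5  93.8  17.7  51.4 -28.9] ('shift cm', [-0.47, 0.89, 4.45], 'yaw', -2.75)
0.82 [401.7, 209.4] 725 [ 0.595 -0.018  0.208]
  toolz 0.13 [-0.007   0.0014] 72
  toolz 0.15 [-0.0075 -0.0017] 101
  toolz 0.17 [-0.0065 -0.0035] 139
  toolz 0.19 [-0.0066 -0.0041] 148
  toolz 0.21 [-0.0061 -0.0039] 138
  toolz 0.23 [-0.0062 -0.0027] 118
  toolz 0.25 [-0.0052 -0.0013] 8
  zrange world [0.1545 0.2631]
0.58 [310.2, 216.9] 467 [0.576 0.219 0.065]
213
```

Emit:
drive_tool(
  targets=[
    [[-0.4,0.8,2],-2.5],
    [[-0.4,0.8,4],-2.5],
    [[-0.4,0.8,5.5],-2.5],
    [[-0.4,0.8,5.7],-2.5],
    [[-0.4,0.8,5.7],-2.5],
    [[-0.4,0.8,5.7],-2.5],
  ],
)

```text
clock: 7.75
ee_pos: [0.608, -0.0171, 0.3498]
orientation: [[0.115, 0.993, 0.001], [0.993, -0.115, 0.0], [0.0, 0.001, -1.0]]
ft_force: [1.4, 0.1, -0.2]
grip_width: 0.0139
gripper_force: 97.6
```

Emit:
drive_tool(
  targets=[
    [[0,0,0.2],0],
    [[0,0,0.4],0],
    [[0,0,0.6],0],
    [[0,0,0.6],0],
    [[0,0,0.6],0],
  ],
)

```text
clock: 8.17
ee_pos: [0.6079, -0.0179, 0.3431]
orientation: [[0.116, 0.993, 0.0], [0.993, -0.116, -0.0], [-0.0, 0.0, -1.0]]
ft_force: [-0.2, 1.1, -0.1]
grip_width: 0.0142
gripper_force: 97.6
```

```bash
python3 - <<'E'
from h import *
print(go(.6077,-.0179,.336,SX)); tilt('s5')
E
```

```text
('shift cm', [-0.01, -0.01, 0.71], 'yaw', -0.22)
0.98 [334.5, 246.0] 469 [0.574 0.118 0.072]
0.89 [308.0, 212.7] 482 [0.576 0.219 0.069]
0.84 [407.6, 250.0] 574 [ 0.604 -0.024  0.144]
  toolz 0.13 [-0.007   0.0005] 56
  toolz 0.15 [-0.0078 -0.0019] 66
  toolz 0.17 [-0.0066 -0.0028] 111
  toolz 0.19 [-0.0062 -0.0045] 119
  toolz 0.21 [-0.0064 -0.0032] 107
  toolz 0.23 [-0.0063 -0.0032] 108
  toolz 0.25 [-0.0051 -0.004 ] 7
  zrange world [0.0929 0.2015]
```

Centred and just above the cup; I'll press in small steps.

Emit:
drive_tool(
  targets=[
    [[0,0,0.1],0],
    [[0,0,0.2],0],
    [[0,0,0.3],0],
    [[0,0,0.3],0],
    [[0,0,0.3],0],
  ],
)

```text
clock: 8.68
ee_pos: [0.608, -0.0178, 0.3401]
orientation: [[0.115, 0.993, 0.0], [0.993, -0.115, -0.0], [-0.0, 0.0, -1.0]]
ft_force: [1.2, 0.4, 1.5]
grip_width: 0.0141
gripper_force: 97.9
```

Emit:
drive_tool(
  targets=[
    [[0,0,0.1],0],
    [[0,0,0.2],0],
    [[0,0,0.2],0],
    [[0,0,0.2],0],
    [[0,0,0.2],0],
  ],
)

```text
clock: 9.1
ee_pos: [0.608, -0.0178, 0.3384]
orientation: [[0.116, 0.993, 0.001], [0.993, -0.116, -0.0], [0.0, 0.001, -1.0]]
ft_force: [-0.5, 0.1, 4.9]
grip_width: 0.0142
gripper_force: 98.3
```

Emit:
drive_tool(
  targets=[
    [[0,0,0.1],0],
    [[0,0,0.15],0],
    [[0,0,0.15],0],
    [[0,0,0.15],0],
    [[0,0,0.15],0],
    [[0,0,0.15],0],
    [[0,0,0.15],0],
    [[0,0,0.15],0],
  ],
)

```text
clock: 9.77
ee_pos: [0.6081, -0.0177, 0.3373]
orientation: [[0.116, 0.993, 0.001], [0.993, -0.116, -0.0], [0.0, 0.001, -1.0]]
ft_force: [-0.8, -0.6, 8.9]
grip_width: 0.0143
gripper_force: 98.6
```

Emit:
drive_tool(
  targets=[
    [[0,0,0],0],
    [[0,0,0],0],
    [[0,0,0],0],
    [[0,0,0],0],
    [[0,0,0],0],
    [[0,0,0],0],
    [[0,0,0],0],
    [[0,0,0],0],
  ],
)

```text
clock: 10.43
ee_pos: [0.6081, -0.0177, 0.3373]
orientation: [[0.116, 0.993, 0.001], [0.993, -0.116, -0.0], [0.0, 0.001, -1.0]]
ft_force: [-0.9, -0.1, 7.9]
grip_width: 0.0139
gripper_force: 98.6
```

One more second of hold for margin, then lift.

Emit:
drive_tool(
  targets=[
    [[0,0,0],0],
    [[0,0,0],0],
    [[0,0,0],0],
    [[0,0,0],0],
    [[0,0,0],0],
    [[0,0,0],0],
    [[0,0,0],0],
    [[0,0,0],0],
  ],
)

```text
clock: 11.1
ee_pos: [0.6081, -0.0177, 0.3373]
orientation: [[0.116, 0.993, 0.001], [0.993, -0.116, -0.0], [0.0, 0.001, -1.0]]
ft_force: [0.1, -0.8, 8.3]
grip_width: 0.0138
gripper_force: 98.6
```

Emit:
drive_tool(
  targets=[
    [[0,0,-1],0],
    [[0,0,-3],0],
    [[0,0,-5],0],
    [[0,0,-7],0],
    [[0,0,-7],0],
    [[0,0,-7],0],
  ],
)

```text
clock: 11.6
ee_pos: [0.6079, -0.0178, 0.4073]
orientation: [[0.116, 0.993, 0.002], [0.993, -0.116, 0.0], [0.0, 0.002, -1.0]]
ft_force: [0.2, -0.2, -1.8]
grip_width: 0.0144
gripper_force: 97.8
```

```bash
python3 - <<'E'
from h import *
p=TUBE-.055*SX[:2]; print(p,go(p[0],p[1],.405))
tilt('s6')
E
```

```text
[0.4232465 0.147049 ] ('shift cm', [14.24, -20.25, 0.2], 'yaw', 89.78)
0.97 [334.3, 245.0] 551 [0.573 0.119 0.067]
0.89 [412.8, 204.6] 715 [ 0.604 -0.024  0.211]
  toolz 0.13 [-0.0069  0.0011] 79
  toolz 0.15 [-0.0077 -0.0017] 96
  toolz 0.17 [-0.0067 -0.0036] 141
  toolz 0.19 [-0.0058 -0.0044] 146
  toolz 0.21 [-0.0061 -0.0039] 127
  toolz 0.23 [-0.006  -0.0039] 116
  toolz 0.25 [-0.004  -0.0033] 10
  zrange world [0.1567 0.2665]
0.57 [309.4, 209.9] 469 [0.577 0.219 0.071]
```

Emit:
drive_tool(
  targets=[
    [[2.5,-3.5,0],7],
    [[5,-7,0],14],
    [[7.5,-10.5,0],21],
    [[10,-14,0],28],
    [[12,-17.5,0],35],
    [[14.2,-20.2,0],42],
    [[14.2,-20.2,0],49],
    [[14.2,-20.2,0],56],
  ],
)

```text
clock: 12.37
ee_pos: [0.4213, 0.1485, 0.4057]
orientation: [[0.888, 0.46, -0.003], [0.46, -0.888, -0.001], [-0.003, -0.001, -1.0]]
ft_force: [0.6, -0.6, 0.2]
grip_width: 0.0142
gripper_force: 97.8
```

Emit:
drive_tool(
  targets=[
    [[0,0,0],7],
    [[0,0,0],14],
    [[0,0,0],21],
    [[0,0,0],28],
    [[0,0,0],33.5],
    [[0,0,0],33.5],
    [[0,0,0],33.5],
  ],
)

```text
clock: 12.95
ee_pos: [0.4233, 0.1466, 0.4057]
orientation: [[0.995, -0.104, -0.002], [-0.104, -0.995, -0.001], [-0.002, 0.001, -1.0]]
ft_force: [0.5, 0.3, 0.3]
grip_width: 0.0141
gripper_force: 97.7
```

```bash
python3 - <<'E'
from h import *
g=np.array([.4788,.1418]); p=g-.055*SX[:2]; print(p,go(p[0],p[1],.272),robot.observe()['q'].round(1))
E
```

```text
[0.4241465 0.147949 ] ('shift cm', [0.09, -0.17, 13.37], 'yaw', 0.45) [ -27.6   26.6    3.9  119.3   -3.    34.2 -117.6]
```

Emit:
drive_tool(
  targets=[
    [[0.1,-0.15,3.5],0.4],
    [[0.1,-0.15,7],0.4],
    [[0.1,-0.15,10.5],0.4],
    [[0.1,-0.15,12.5],0.4],
    [[0.1,-0.15,13.5],0.4],
    [[0.1,-0.15,13.5],0.4],
    [[0.1,-0.15,13.5],0.4],
    [[0.1,-0.15,13.5],0.4],
  ],
)

```text
clock: 13.62
ee_pos: [0.425, 0.1479, 0.272]
orientation: [[0.994, -0.113, 0.001], [-0.113, -0.994, 0.0], [0.001, -0.001, -1.0]]
ft_force: [-0.3, -0.2, 0.2]
grip_width: 0.0143
gripper_force: 97.6
```

```bash
python3 - <<'E'
from h import *
g=np.array([.4788,.1414]);p=g-.02*SX[:2]; print(go(*p,.2695),go(*g,.2695))
p=tilt('s7'); 
s=robot.observe(); q,d=robot.snapshot('wrist'); w,u,v=world('wrist',d,st=s)
x=p[200:310,200:340,::-1]; a=cv2.resize(x,(700,550),interpolation=cv2.INTER_CUBIC); cv2.imwrite('pics/s7c.png',a)
E
```

```text
('shift cm', [3.42, 0.05, 0.25], 'yaw', -0.06) ('shift cm', [5.42, 0.04, 0.25], 'yaw', -0.06)
0.66 [336.0, 247.6] 512 [0.573 0.118 0.068]
0.59 [243.9, 270.4] 316 [0.421 0.142 0.059]
  toolz 0.17 [-0.0034  0.0066] 54
  toolz 0.19 [-0.0033  0.0063] 89
  toolz 0.21 [-0.0041  0.0063] 89
  toolz 0.23 [-0.0036  0.0066] 83
  zrange world [0.024  0.0935]
0.56 [308.8, 213.8] 468 [0.577 0.219 0.068]
```

View pics/s7c.png

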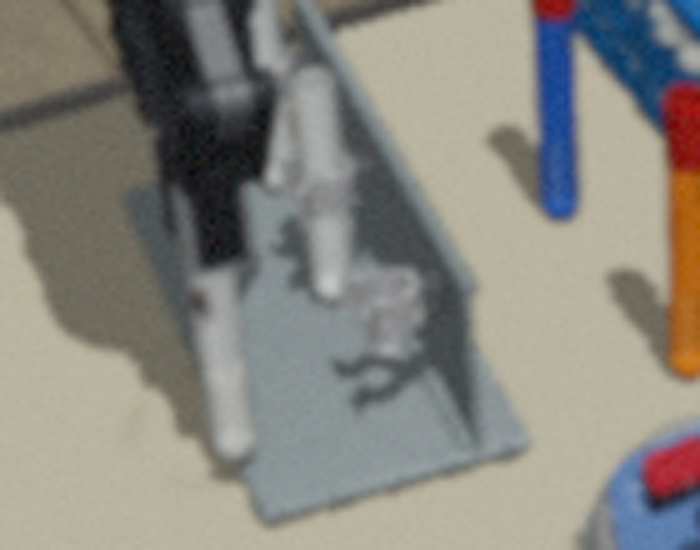

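Emit:
drive_tool(
  targets=[
    [[1.5,0.04,0.3],0],
    [[3,0.04,0.3],0],
    [[3.6,0.04,0.3],0],
    [[4.0,0.04,0.3],0],
    [[4.0,0.04,0.3],0],
    [[4.0,0.04,0.3],0],
  ],
)

```text
clock: 14.27
ee_pos: [0.4639, 0.143, 0.2686]
orientation: [[0.994, -0.114, -0.001], [-0.114, -0.994, -0.0], [-0.001, 0.0, -1.0]]
ft_force: [0.5, 0.0, 0.6]
grip_width: 0.0138
gripper_force: 97.6
```

Emit:
drive_tool(
  targets=[
    [[0.3,0,0],0],
    [[0.6,0,0],0],
    [[0.9,0,0],0],
    [[1.2,0,0],0],
    [[1.45,0,0],0],
    [[1.45,0,0],0],
    [[1.45,0,0],0],
  ],
)

```text
clock: 14.85
ee_pos: [0.4792, 0.1412, 0.2684]
orientation: [[0.993, -0.114, 0.001], [-0.114, -0.993, -0.0], [0.001, -0.0, -1.0]]
ft_force: [-1.2, 0.0, -0.9]
grip_width: 0.0143
gripper_force: 97.7
```

```bash
python3 - <<'E'
from h import *
print(go(.4788,.1414,.269))
p=tilt('s8')
x=p[200:310,200:340,::-1]; cv2.imwrite('pics/s8c.png',cv2.resize(x,(700,550),interpolation=cv2.INTER_CUBIC))
E
```

```text
('shift cm', [-0.04, -0.01, -0.06], 'yaw', -0.14)
0.83 [308.3, 212.6] 505 [0.577 0.22  0.067]
0.74 [333.9, 247.8] 555 [0.574 0.119 0.067]
0.61 [276.5, 267.3] 266 [0.474 0.136 0.049]
  toolz 0.17 [-0.005   0.0059] 64
  toolz 0.19 [-0.0054  0.0055] 50
  toolz 0.21 [-0.0041  0.0065] 64
  toolz 0.23 [-0.0054  0.0064] 79
  toolz 0.25 [-0.0039  0.0053] 7
  zrange world [0.016  0.0934]
```

View pics/s8c.png

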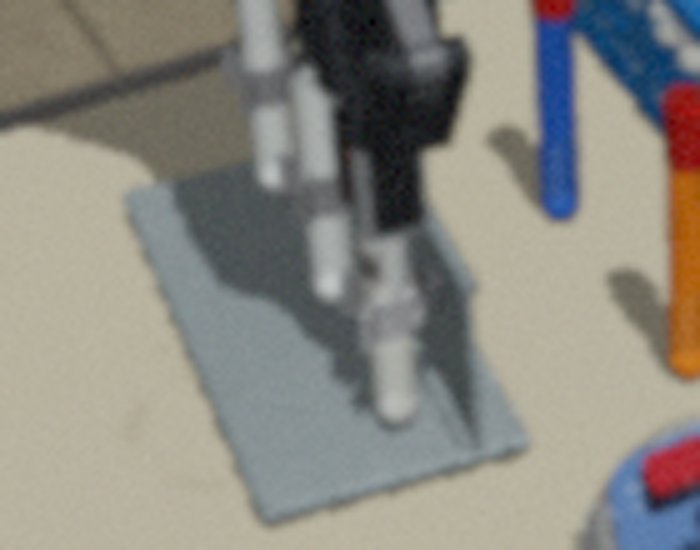

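Emit:
drive_tool(
  targets=[
    [[0,0,0.1],0],
    [[0,0,0.1],0],
    [[0,0,0.1],0],
  ],
  grip_force=20,
)

```text
clock: 15.2
ee_pos: [0.4791, 0.1413, 0.2675]
orientation: [[0.993, -0.114, 0.001], [-0.114, -0.993, -0.0], [0.001, 0.0, -1.0]]
ft_force: [-0.9, -0.7, 0.3]
grip_width: 0.014
gripper_force: 97.7
```

Emit:
drive_tool(
  targets=[
    [[0,0,0],0],
    [[0,0,0],0],
    [[0,0,0],0],
    [[0,0,0],0],
    [[0,0,0],0],
    [[0,0,0],0],
  ],
  gripper=4.5,
)

```text
clock: 15.7
ee_pos: [0.479, 0.1414, 0.2675]
orientation: [[0.994, -0.114, 0.0], [-0.114, -0.994, 0.0], [0.0, -0.0, -1.0]]
ft_force: [-0.2, -0.2, 0.3]
grip_width: 0.0452
gripper_force: 0.0
```

Emit:
drive_tool(
  targets=[
    [[0,0,-1.5],0],
    [[0,0,-3],0],
    [[0,0,-6],0],
    [[0,0,-9],0],
    [[0,0,-9],0],
    [[0,0,-9],0],
  ],
)

```text
clock: 16.2
ee_pos: [0.4793, 0.1415, 0.3589]
orientation: [[0.993, -0.114, 0.004], [-0.114, -0.993, 0.001], [0.004, -0.002, -1.0]]
ft_force: [-1.3, 0.2, -1.9]
grip_width: 0.0449
gripper_force: 0.0
```

```bash
python3 - <<'E'
from h import *
s=robot.observe();_,d=robot.snapshot('wrist'); w,u,v=world('wrist',d,st=s)
m=(abs(w[:,2]-.126)<.009)&(np.hypot(w[:,0]-.478,w[:,1]-.141)<.03); q=w[m]; print('cap',len(q),q.mean(0).round(4),cv2.minEnclosingCircle(q[:,:2].astype(np.float32)*1000))
p,d=robot.snapshot('scene')
for t in ['capped_tube','open_tube_a']:
  for r in robot.cut_out(t,'scene')[:4]:
    w,u,v=world('scene',d,r['mask']); print(t,r['p'],r['position'],np.median(w,0).round(3),np.percentile(w[:,2],[2,98]).round(3))
    if r['position'][0]<290 and t[0]=='c':
      for z in np.arange(.02,.125,.02):
        k=abs(w[:,2]-z)<.01; print(z.round(2),np.median(w[k],0).round(4),k.sum())
x=p[180:310,190:340,::-1]; cv2.imwrite('pics/s9c.png',cv2.resize(x,(690,598),interpolation=cv2.INTER_CUBIC))
E
```

```text
cap 446 [0.4782 0.1401 0.1227] ((477.977294921875, 140.0118865966797), 8.434131622314453)
capped_tube 0.89 [335.8, 245.1] [0.573 0.119 0.069] [0.008 0.116]
capped_tube 0.84 [307.5, 214.3] [0.577 0.219 0.069] [0.008 0.116]
capped_tube 0.73 [275.6, 246.6] [0.474 0.136 0.092] [0.02  0.126]
0.02 [0.4743 0.1356 0.0249] 50
0.04 [0.4745 0.1356 0.0404] 82
0.06 [0.4738 0.135  0.0519] 8
0.08 [0.4733 0.1354 0.0827] 76
0.1 [0.4737 0.1355 0.1004] 98
0.12 [0.4752 0.1363 0.1208] 137
capped_tube 0.63 [263.3, 265.7] [0.471 0.184 0.012] [0.007 0.08 ]
0.02 [0.4604 0.1887 0.0116] 2289
0.04 [0.4935 0.136  0.04  ] 102
0.06 [0.485  0.2003 0.063 ] 582
0.08 [0.502  0.2114 0.0792] 284
0.1 [0.4699 0.1464 0.1035] 7
0.12 [0.4719 0.1477 0.1258] 3
open_tube_a 0.85 [267.0, 234.6] [0.482 0.206 0.077] [0.02  0.104]
open_tube_a 0.72 [250.7, 210.3] [0.49  0.275 0.08 ] [0.022 0.103]
```

View pics/s9c.png

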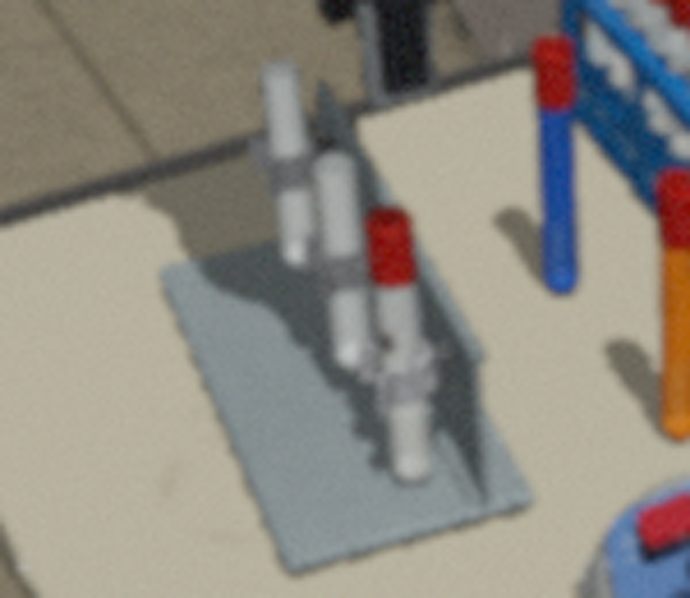

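The tube is back in its clip at crop (405,370), upright. The cap is within 1 mm of where it started, and the open tubes haven't moved. I'll let it settle briefly, then hand in.

Emit:
drive_tool(
  targets=[
    [[0,0,-2],0],
    [[0,0,-2],0],
    [[0,0,-2],0],
    [[0,0,-2],0],
    [[0,0,-2],0],
    [[0,0,-2],0],
  ],
)

```text
clock: 16.9
ee_pos: [0.4786, 0.1413, 0.3767]
orientation: [[0.994, -0.114, -0.001], [-0.114, -0.994, -0.001], [-0.001, 0.001, -1.0]]
ft_force: [0.4, -0.1, 0.2]
grip_width: 0.0452
gripper_force: 0.0
```

```bash
python3 -c "
from plant import robot
print(robot.hand_in())"
```

```text
the job is handed in; nothing more can be done
None
```

I pulled the capped tube forward out of its clip, pressed it on the vortex cup at about 8 N for about 2 s, snapped it back upright into the same clip and let go; the job is handed in at about 17 s, but no verdict came back.

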